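# Find the fullest tin of olives by weight and hold it up

### The arm

A 6-joint arm with a two-finger parallel gripper is mounted at the origin on the work surface. World frame = base frame: x ahead of the robot, y to its left, z up, the work surface at z = 0. Lengths are in mm, angles in rad, forces in N, time in s.
With the tool pointing down it reaches from about 275 to 975 mm from the base axis. Payload 8.4 kg.
Tool frame: the origin (TCP) lies on the centre line of the jaws, within the pads' length; the fingertips stand 11 mm ahead of it and the grasp point (between the pads) lies 8 mm behind it; z points along the fingers, y is the direction in which the jaws open and shut (so a half turn about z gives the same grasp; the last joint's range is limited). The gripper opens to 92 mm and grips with 3 to 60 N. Pads are 20 mm wide; open, the fingers measure 128 mm over their backs; the gripper's body (75 mm by 189 mm) begins 69 mm behind the grasp point.
Start: joints at [-1.112, 0.353, 1.633, -0, 1.155, -0.002], TCP at [277.914, -559.814, 225.583] pointing down, gripper open.
Joint ranges: [-2.63, 2.63], [-0.92, 2.1], [0.06, 2.66], [-1.3, 4.44], [0, 2.69], [-3.02, 3.02]. Speed limits (rad/s): [2.22, 2.22, 2.79, 3.14, 3.14, 3.14].

### API

Orientations are given as a unit quaternion [w, x, y, z].
In Python, from workcell import r, cams gives the robot as it stands. The module is installed in compiled form; this text tells all that it offers.
- The arm moves only by the tool carry_out, never from a script. Its argument "rows" is text: rows parted by semicolons, each of 4 numbers parted by spaces: the shift along the tool's x, y, z in cm, then the turn about the tool's z in degrees. A call has 1 to 12 rows; each row shifts and turns the pose as measured when the row begins, along the tool's axes as they then stand; what a row does not reach is not made up. A row lasts 1/8 s, in which the tool goes at most 62.5 mm and 10.7 degrees, less where a joint would pass 70% of its speed; a pose out of reach is approached as far as the arm can. A call is refused whole if a number of a shift passes 6.25 or a number of a turn 10.7, either way. A call with a gripper value outside its range is refused whole. "gripper" is the opening, from -1 (shut) to 1 (fully open), so that 0 is half open, set as the call begins (left out, the last holds). The fingers move at their own pace and stop on an object; "newtons" is the grip in N (left out, the last holds). Time passes only in rows, so rows that do not move let the fingers close. It gives the time, the measured TCP pose, the force and the opening at its end, in the units of the state.
- r.get_obs(): the state, without advancing time (a new reading comes with each control period).
- cams.grab_frame(name): name is "side" or "top"; returns a dict with "color" (420x560x3 uint8, red, green, blue), "depth" (420x560 float32, mm along the optical axis (not along the pixel's ray), 0 where there is no reading), "mtx" (3x3 intrinsics, pixels), "D" ([k1, k2, p1, p2, k3] as OpenCV has them; the pictures are not rectified), "rvec" (rotation vector, rad) and "tvec" (3), from world to camera coordinates, as OpenCV has them. Camera axes: x right, y down, z forward; pixel columns grow to the right and rows downward; lengths in mm; the calibration is good to about 2 mm. A picture is of the moment at which its call begins.
- r.job_done(): hands the job in, once; it reports no verdict.
The state is a dict: "time_s": time; "joint_positions": joint angles; "qd": joint speeds; "effort": joint torques, N m; "tcp_pos": TCP position; "orientation": TCP orientation; "ft_force": force on the tool from outside, world axes, zero at the start; "wrist_torque": the same for the moment, N m; "opening": finger opening in mm.
Only numpy, scipy, OpenCV 4.12 (cv2) and the standard library are available. Lean on these libraries where they do the work, as an engineer would, in place of code of your own. Each camera call takes 0.05 s, during which the arm holds its last target. There are 200 camera calls.

### The job

Find the fullest of the three identical closed tins of brass olives for the boiler job: heft them one after another, first the one on the blue pad, then the one on the yellow pad, then the one on the red pad, lifting each a few centimetres straight up above its pad and setting the lighter ones gently back down where they stood. Finish while holding the heaviest tin in the gripper, upright and still, its underside about 15 cm above the worktop, with the other two tins standing on their pads: do not put it down or let go at the end. Do not drop or knock over a tin, and leave everything else on the worktop where it is.

Things in the scene. Friction and masses are not known exactly. Their poses are not given: they have to be found in the camera images.
- tin_a_center (a point): Centre (half-way up) of one of three identical closed tins: green cylinder 56 mm across, 86 mm tall, lid rim 1 mm proud around the top 14 mm; z axis up through the lid; centre starts 49 mm above the worktop. Which tin is on which pad, and which is heaviest, varies. Two weigh 0.18 to 0.36 kg, the heaviest 0.6 to 0.84 kg: only weight shows it. The filling can shift a few mm inside.
- tin_b_center (a point): Centre (half-way up) of one of three identical closed tins: green cylinder 56 mm across, 86 mm tall, lid rim 1 mm proud around the top 14 mm; z axis up through the lid; centre starts 49 mm above the worktop. Which tin is on which pad, and which is heaviest, varies. Two weigh 0.18 to 0.36 kg, the heaviest 0.6 to 0.84 kg: only weight shows it. The filling can shift a few mm inside.
- tin_c_center (a point): Centre (half-way up) of one of three identical closed tins: green cylinder 56 mm across, 86 mm tall, lid rim 1 mm proud around the top 14 mm; z axis up through the lid; centre starts 49 mm above the worktop. Which tin is on which pad, and which is heaviest, varies. Two weigh 0.18 to 0.36 kg, the heaviest 0.6 to 0.84 kg: only weight shows it. The filling can shift a few mm inside.
- pad_blue: The fixed blue square pad (84 x 84 x 3 mm, its top 6 mm above the worktop, origin at the centre of its underside; it lies on a black rubber mat 160 x 400 x 3 mm). One tin stands on it. The order of the colours along the mat varies; neighbouring pads are about 110 to 150 mm apart, centre to centre.
- pad_yellow: The fixed yellow square pad (84 x 84 x 3 mm, its top 6 mm above the worktop, origin at the centre of its underside; it lies on a black rubber mat 160 x 400 x 3 mm). One tin stands on it. The order of the colours along the mat varies; neighbouring pads are about 110 to 150 mm apart, centre to centre.
- pad_red: The fixed red square pad (84 x 84 x 3 mm, its top 6 mm above the worktop, origin at the centre of its underside; it lies on a black rubber mat 160 x 400 x 3 mm). One tin stands on it. The order of the colours along the mat varies; neighbouring pads are about 110 to 150 mm apart, centre to centre.
- hammer: Bystander, loose: wooden-handled hammer about 300 mm long lying along its x axis on the robot's right. The other loose bystanders: beyond the mat an open steel socket box (lid up to 160 mm high), a glass jar (115 mm tall) and a wrench, a blue gauge case at the right and a folded step stool at the left. None comes nearer than 60 mm to a tin.
There are look-alikes about, which are no part of the job. Several things look just like the pad_red: the one meant starts nearest to the robot's base.

How it is judged:
By the outcome, as a careful person would: the job done as asked, in the order asked, and still so for the second after the job is handed in, while the arm keeps its last pose, push and grip.
It also fails if it takes over 64 s, if anything falls off the work surface, if the arm or the gripper's body presses on something with over 40 N, if the wrist force passes 120 N, or if a joint passes its speed limit or range.

## Working session

There is one attempt and no reset: what is moved stays moved. The work goes in short steps, Python scripts to look and compute and a tool call to move; the robot and the scene stay as the last step left them, time stands still between calls to the robot, and variables do not carry over. Pictures are saved under pics/ and viewed, about 8 in all and at most 12, crops included, and the job is handed in when it is done.

Besides the shell and the picture viewer there is one more tool, called after "Request:" as name(argument=value, ...), one argument or row to a line, values as JSON. carry_out: Moves the arm, as the interface text tells. Its arguments: {"type":"object","properties":{"rows":{"type":"string"},"gripper":{"type":"number"},"newtons":{"type":"number"}},"required":["rows"]}

```bash
mkdir -p pics
cat > h.py <<'E'
import numpy as np, cv2
from workcell import r, cams
def px2w(f,pts,z=None):
    # world points of pixels: by depth, or on the plane at height z
    R=cv2.Rodrigues(np.array(f["rvec"],float))[0]; t=np.array(f["tvec"],float).ravel(); c=-R.T@t; out=[]
    for u,v in pts:
        n=cv2.undistortPoints(np.array([[[u,v]]],float),np.array(f["mtx"]),np.array(f["D"]))[0,0]
        d=R.T@np.array([n[0],n[1],1]); s=f["depth"][int(v),int(u)] if z is None else (z-c[2])/d[2]
        out.append(c+s*d)
    return np.round(out,1)
def save(f,name,crop=None,k=1):
    im=f["color"]
    if crop: a,b,c,d=crop; im=im[b:d,a:c]
    cv2.imwrite("pics/"+name,cv2.resize(im[:,:,::-1],None,fx=k,fy=k,interpolation=cv2.INTER_CUBIC))
E
python3 - <<'E'
from h import *
import pickle
o=r.get_obs(); print(o)
for n in("top","side"):
    f=cams.grab_frame(n); pickle.dump(f,open(n+".pkl","wb")); save(f,n+"0.png",None,1.4)
E
```

```text
{'time_s': 0.0, 'joint_positions': array([-1.11242448e+00,  3.53667134e-01,  1.63414397e+00, -8.06641216e-06,
        1.15517950e+00, -2.37095600e-03]), 'qd': array([ 0.00033944, -0.00049568,  0.0022967 , -0.00059552,  0.00121523,
        0.00054496]), 'effort': array([ 2.62602647e-03, -5.93819225e+01, -3.34224129e+01,  6.98309555e-02,
        2.32580840e-02, -1.07697340e-04]), 'tcp_pos': array([ 277.68318432, -559.38540027,  224.84761256]), 'orientation': array([-6.80052512e-04,  9.73581047e-01,  2.28340660e-01, -1.61582808e-04]), 'ft_force': array([ 0.09522618, -0.00822917, -0.6246203 ]), 'wrist_torque': array([ 0.00760926,  0.01527345, -0.03750093]), 'opening': 91.7878632449168}
```

View pics/top0.png

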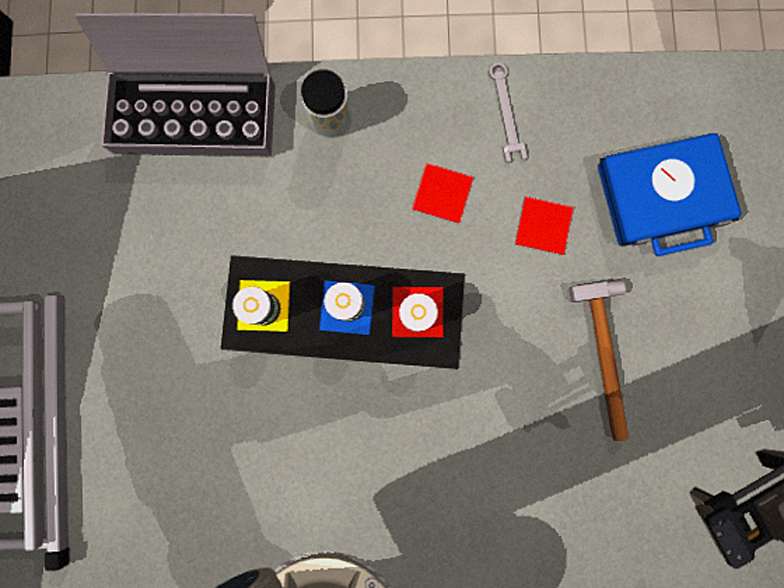

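View pics/side0.png

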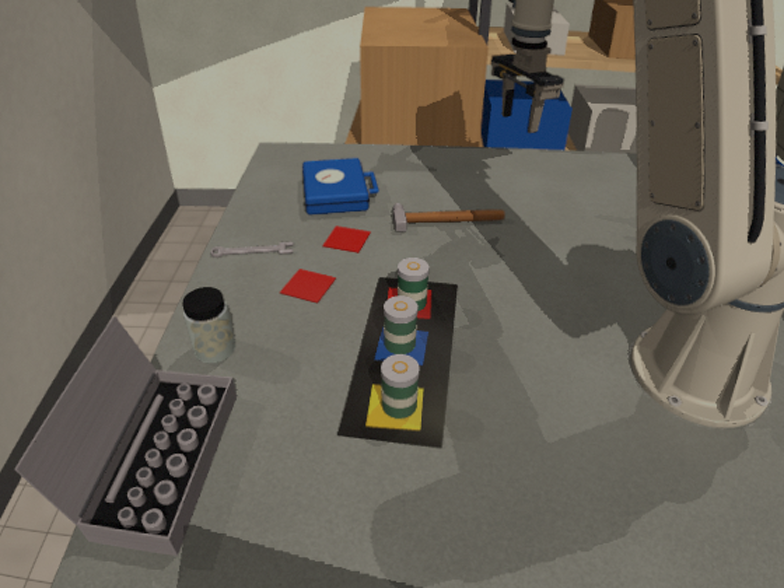

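The top picture shows the tins' lids at about (251,305) on yellow, (343,301) on blue and (418,312) on red (picture scaled by 1.4). Things that look like the red pad are the bare red squares at (443,193) and (545,226), which are farther from the base. The blue gauge case at (670,190) could be taken for blue. The pads I want are the three on the black mat. The side picture agrees.

Run:
```python
from h import *
import pickle
f=pickle.load(open("top.pkl","rb"));save(f,"crop.png",(150,175,345,270),4)
s=pickle.load(open("side.pkl","rb"))
g=f["color"].astype(int)
def lids(f,pts,rad):
    for (n,u,v) in pts:
        m=(f["color"].min(2)>150).astype(np.uint8); k=np.zeros_like(m); cv2.circle(k,(u,v),rad,1,-1); m*=k
        ys,xs=np.nonzero(m); c,rr=cv2.minEnclosingCircle(np.stack([xs,ys],1).astype(np.float32))
        print(n,c,rr,px2w(f,[c],92),px2w(f,[c]))
lids(f,[("yellow",179,218),("blue",245,215),("red",299,223)],18)
print("pads",px2w(f,[(189,219),(248,220),(298,223)],6), "lookalikes",px2w(f,[(316,138),(389,161)],0))
# side ring centres
print("side",px2w(s,[(400/1.4,367/1.4),(401/1.4,308/1.4),(413/1.4,268/1.4)],92))
```

```text
yellow (180.5, 218.5) 14.916534423828125 [[526.9  86.6  92. ]] [[527.   86.7  91.6]]
blue (244.57691955566406, 214.1923065185547) 13.601030349731445 [[532.2 -51.5  92. ]] [[531.9 -51.8  94.8]]
red (298.42474365234375, 222.53225708007812) 13.661576271057129 [[ 510.9 -166.    92. ]] [[ 511.  -166.1   91.2]]
pads [[ 532.1   88.9    6. ]
 [ 525.7  -50.2    6. ]
 [ 515.2 -167.1    6. ]] lookalikes [[ 718.5 -216.9    0. ]
 [ 657.2 -389.1    0. ]]
side [[ 528.8   89.8   92. ]
 [ 530.4  -46.7   92. ]
 [ 511.1 -160.6   92. ]]
```

View pics/crop.png

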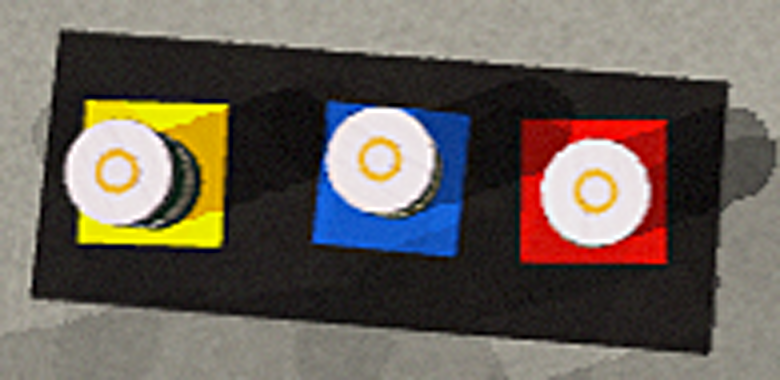

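Request:
carry_out(
  rows="0 0 0 -10.6;0 0 0 -10.6;0 0 0 -10.6;0 0 0 -10.6;0 0 0 -10.6;0 0 0 -10.6;0 0 0 0",
  gripper=1,
  newtons=30,
)

```text
time_s: 0.98
tcp_pos: [276.8, -557.6, 221.9]
orientation: [-0.003, 0.701, 0.713, 0.001]
ft_force: [1.7, 0.3, -0.2]
opening: 92.2
```

Request:
carry_out(
  rows="4.6 2.3 0 1;4.6 2.3 0 0;4.6 2.3 0 0;4.6 2.3 0 0;4.6 2.3 0 0;4.6 2.3 0 0;4.6 2.3 0 0;4.6 2.3 0 0;4.6 2.3 0 0;4.6 2.3 0 0;4.6 2.3 0 0;0 0 0 0",
)

```text
time_s: 2.48
tcp_pos: [550.0, -43.0, 223.3]
orientation: [-0.003, 0.729, 0.684, 0.002]
ft_force: [-0.1, -0.9, 0.0]
opening: 91.8
```

Request:
carry_out(
  rows="-0.7 -1.9 2 -3.6;0 0 4 0;0 0 3.5 0;0 0 0 0",
)

```text
time_s: 2.98
tcp_pos: [528.5, -50.6, 126.5]
orientation: [-0.002, 0.712, 0.703, 0.001]
ft_force: [-0.4, -0.7, -0.5]
opening: 91.6
```

Run:
```python
from h import *
f=cams.grab_frame("top");s=cams.grab_frame("side")
a=f["color"][160:300,130:350];b=s["color"][150:320,220:360]
cv2.imwrite("pics/c2.png",np.hstack([cv2.resize(a,(550,350))[:,:,::-1],cv2.resize(b,(288,350))[:,:,::-1]])[:,:800])
o=r.get_obs();print(o["tcp_pos"],o["ft_force"],o["joint_positions"],o["orientation"])
```

```text
[530.83175402 -50.65424952 129.08191542] [-0.80324649  0.05489037  0.75752511] [-0.10102004  0.32753444  1.91787878  0.00603208  0.89335265 -0.09335802] [-4.02650604e-04  7.11135870e-01  7.03049245e-01  2.71490518e-03]
```

View pics/c2.png

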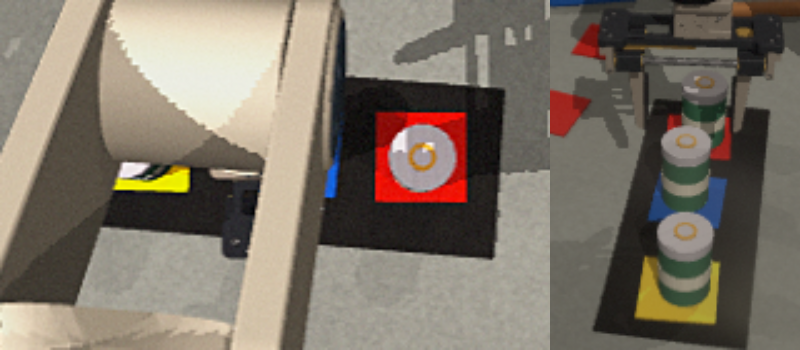

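The side crop shows the open fingers at columns about 638 and 738, straddling the blue-pad tin at column 686. I can go down.

Request:
carry_out(
  rows="0 0 3 0;0 0 3 0;0 0 1.8 0;0 0 0 0;0 0 0 0",
)

```text
time_s: 3.7
tcp_pos: [538.4, -52.6, 58.5]
orientation: [0.005, 0.713, 0.701, 0.007]
ft_force: [0.4, 0.1, -0.2]
opening: 92.0
```

```bash
cat > o.py <<'E'
from workcell import r
o=r.get_obs();print(o["time_s"],o["tcp_pos"].round(1),o["ft_force"].round(2),o["orientation"].round(4),o["opening"].round(1),o["qd"].round(3),o["effort"].round(2))
E
python3 o.py;python3 o.py
```

```text
Traceback (most recent call last):
  File "o.py", line 2, in <module>
    o=r.get_obs();print(o["time_s"],o["tcp_pos"].round(1),o["ft_force"].round(2),o["orientation"].round(4),o["opening"].round(1),o["qd"].round(3),o["effort"].round(2))
                                                                                                           ^^^^^^^^^^^^^^^^^^
AttributeError: 'float' object has no attribute 'round'
Traceback (most recent call last):
  File "o.py", line 2, in <module>
    o=r.get_obs();print(o["time_s"],o["tcp_pos"].round(1),o["ft_force"].round(2),o["orientation"].round(4),o["opening"].round(1),o["qd"].round(3),o["effort"].round(2))
                                                                                                           ^^^^^^^^^^^^^^^^^^
AttributeError: 'float' object has no attribute 'round'
```

Request:
carry_out(
  rows="0 0 0 0",
)

```text
time_s: 3.82
tcp_pos: [539.3, -52.7, 59.9]
orientation: [0.006, 0.713, 0.701, 0.008]
ft_force: [0.5, -0.7, 0.7]
opening: 92.1
```

```bash
sed -i 's/o\["opening"\].round(1)/round(o["opening"],1)/' o.py; python3 o.py
```

```text
3.825 [539.3 -52.7  59.9] [ 0.48 -0.67  0.74] [0.0061 0.7133 0.7008 0.0079] 92.1 [ 0.    -0.016 -0.009  0.     0.008  0.003] [-2.000e-02 -5.441e+01 -2.304e+01  7.000e-02 -9.000e-02  0.000e+00]
```

Request:
carry_out(
  rows="0.1 -0.8 0.5 0;0 0 0.8 0;0 0 0 0",
)

```text
time_s: 4.2
tcp_pos: [531.4, -51.5, 47.1]
orientation: [0.007, 0.713, 0.701, 0.008]
ft_force: [-0.6, 0.0, -0.4]
opening: 91.8
```

```bash
python3 o.py
```

```text
4.2 [531.4 -51.5  47.1] [-0.6   0.02 -0.44] [0.0067 0.7133 0.7008 0.0085] 91.8 [ 0.001 -0.009  0.003 -0.     0.005 -0.   ] [-1.000e-02 -5.432e+01 -2.195e+01  7.000e-02 -2.200e-01  0.000e+00]
```

Request:
carry_out(
  rows="0 0 0 0;0 0 0 0;0 0 0 0;0 0 0 0;0 0 0 0;0 0 0 0;0 0 0 0;0 0 0 0",
  gripper=-1,
  newtons=30,
)

```text
time_s: 5.2
tcp_pos: [531.8, -51.6, 47.1]
orientation: [0.007, 0.713, 0.701, 0.008]
ft_force: [-0.1, 0.6, 0.1]
opening: 55.4
```

```bash
python3 o.py
```

```text
5.2 [531.8 -51.6  47.1] [-0.14  0.58  0.11] [0.0068 0.7132 0.7008 0.0085] 55.4 [-0. -0.  0.  0. -0. -0.] [  0.06 -54.45 -21.95   0.1   -0.15   0.  ]
```

Gripped at 55.4 mm. Lift about 4 cm.

Request:
carry_out(
  rows="0 0 -0.5 0;0 0 -1 0;0 0 -1 0;0 0 -1 0;0 0 -0.5 0;0 0 0 0;0 0 0 0;0 0 0 0;0 0 0 0",
)

```text
time_s: 6.32
tcp_pos: [529.0, -51.4, 88.7]
orientation: [0.005, 0.713, 0.701, 0.007]
ft_force: [-0.4, 0.2, -6.8]
opening: 55.3
```

```bash
python3 o.py
```

```text
6.325 [529.  -51.4  88.7] [-0.37  0.22 -6.8 ] [0.0054 0.7133 0.7008 0.0074] 55.3 [-0.001  0.004  0.001 -0.001 -0.    -0.   ] [ -0.   -55.72 -26.69   0.08  -0.11   0.  ]
```

Request:
carry_out(
  rows="0 0 0 0;0 0 0 0",
)

```text
time_s: 6.58
tcp_pos: [528.8, -51.4, 88.3]
orientation: [0.005, 0.713, 0.701, 0.007]
ft_force: [0.1, -0.4, -6.4]
opening: 55.2
```

6.6 N is about 0.67 kg, which falls in the heavy range. I'll set it back where it stood and heft the others.

Request:
carry_out(
  rows="0 0.2 1 0;0 0 1 0;0 0 1 0;0 0 0.6 0;0 0 0 0",
)

```text
time_s: 7.2
tcp_pos: [531.1, -51.3, 48.9]
orientation: [0.005, 0.713, 0.701, 0.007]
ft_force: [-0.2, 1.4, -5.9]
opening: 55.2
```

```bash
python3 o.py
```

```text
7.2 [531.1 -51.3  48.9] [-0.2   1.41 -5.9 ] [0.0046 0.7133 0.7008 0.0067] 55.2 [ 0.     0.    -0.004 -0.    -0.001  0.   ] [  0.   -57.2  -23.81   0.07  -0.22   0.  ]
```

Request:
carry_out(
  rows="0 0 0.1 0;0 0 0.1 0;0 0 0 0;0 0 0 0",
)

```text
time_s: 7.7
tcp_pos: [531.7, -51.4, 47.5]
orientation: [0.005, 0.713, 0.701, 0.007]
ft_force: [-1.0, 0.2, -5.3]
opening: 55.6
```

```bash
python3 o.py
```

```text
7.7 [531.7 -51.4  47.5] [-1.03  0.2  -5.27] [0.0052 0.7133 0.7008 0.0071] 55.6 [ 0.002 -0.002  0.    -0.001  0.001  0.   ] [  0.   -57.73 -23.81   0.07  -0.11   0.  ]
```

Request:
carry_out(
  rows="0 0 0.1 0;0 0 0 0;0 0 0 0",
)

```text
time_s: 8.07
tcp_pos: [531.9, -51.4, 47.1]
orientation: [0.005, 0.713, 0.701, 0.007]
ft_force: [-0.7, 0.1, -5.9]
opening: 55.2
```

```bash
python3 o.py
```

```text
8.075 [531.9 -51.4  47.1] [-0.74  0.11 -5.92] [0.0054 0.7133 0.7008 0.0073] 55.2 [ 0.001  0.     0.001 -0.     0.001 -0.001] [  0.   -57.3  -23.7    0.07  -0.23  -0.  ]
```

Request:
carry_out(
  rows="0 0 0.2 0;0 0 0 0;0 0 0 0",
)

```text
time_s: 8.45
tcp_pos: [532.4, -51.3, 47.2]
orientation: [0.006, 0.713, 0.701, 0.008]
ft_force: [-0.4, 0.4, -6.4]
opening: 55.7
```

```bash
python3 o.py
```

```text
8.45 [532.4 -51.3  47.2] [-0.41  0.45 -6.43] [0.0056 0.7132 0.7009 0.0076] 55.7 [ 0.    -0.002  0.001 -0.001  0.006  0.001] [ 0.000e+00 -5.825e+01 -2.389e+01  7.000e-02 -5.000e-02  0.000e+00]
```

Request:
carry_out(
  rows="0 -0.1 0.3 0;0 0 0.1 0",
)

```text
time_s: 8.7
tcp_pos: [532.8, -51.3, 46.6]
orientation: [0.006, 0.713, 0.701, 0.008]
ft_force: [-7.3, -0.1, 8.9]
opening: 55.4
```

```bash
python3 o.py
python3 - <<'E'
from h import *
s=cams.grab_frame("side");save(s,"s3.png",(220,170,360,320),4)
E
```

```text
8.7 [532.8 -51.3  46.6] [-7.28 -0.11  8.95] [0.0062 0.7131 0.701  0.0081] 55.4 [ 0.002  0.    -0.003  0.     0.006 -0.001] [  0.11 -51.85 -24.74   0.22  -2.74   0.07]
```

View pics/s3.png

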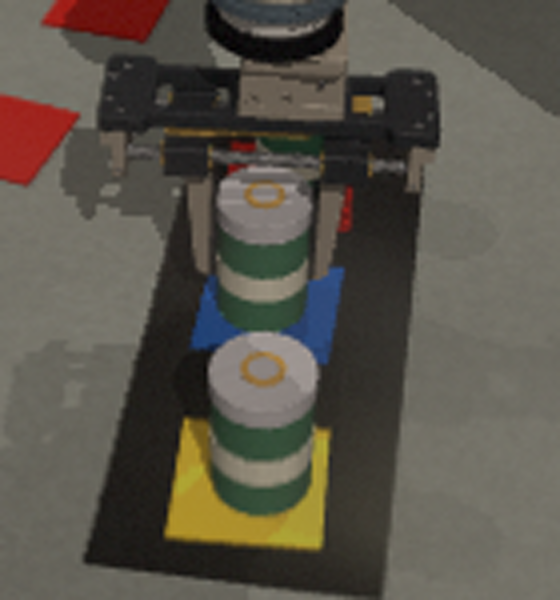

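The tin is gripped and standing on the blue pad, bottom at crop (262,320), and the push is now upward at +9 N. I'll relax and release.

Request:
carry_out(
  rows="0 0 0 0;0 0 0 0",
)

```text
time_s: 9.0
tcp_pos: [532.7, -51.4, 46.8]
orientation: [0.006, 0.713, 0.701, 0.008]
ft_force: [-0.6, -0.2, -2.0]
opening: 55.7
```

Request:
carry_out(
  rows="0 0 0 0;0 0 0 0;0 0 0 0;0 0 0 0;0 0 0 0;0 0 0 0",
  gripper=1,
)

```text
time_s: 9.75
tcp_pos: [534.3, -51.5, 46.9]
orientation: [0.007, 0.713, 0.701, 0.009]
ft_force: [0.3, -0.0, 0.1]
opening: 92.0
```

```bash
python3 o.py
```

```text
9.75 [534.3 -51.5  46.9] [ 0.29 -0.05  0.12] [0.0072 0.7131 0.701  0.009 ] 92.0 [-0.     0.001 -0.001 -0.    -0.002 -0.001] [  0.   -54.71 -22.12   0.07  -0.11   0.  ]
```

Request:
carry_out(
  rows="0 0 -2 0;0 0 -3 0;0 0 -4 0;0 0 0 0;3.5 -0.2 0 0;3.5 0 0 0;3.5 0 0 0;3 0 0 0;0 0 0 0;0 0 0 0",
)

```text
time_s: 11.0
tcp_pos: [529.8, 85.9, 134.9]
orientation: [0.006, 0.713, 0.701, 0.007]
ft_force: [-0.2, 0.2, 0.2]
opening: 91.8
```

```bash
python3 o.py
```

```text
11.0 [529.8  85.9 134.9] [-0.15  0.18  0.24] [0.0056 0.7135 0.7006 0.0065] 91.8 [ 0.007  0.009  0.001  0.002 -0.004  0.003] [ 7.200e-01 -5.111e+01 -2.783e+01  1.000e-01 -1.100e-01  4.000e-02]
```

Request:
carry_out(
  rows="0.3 -0.4 2 -1;0 0 3 0;0 0 2.5 0;0 0 1 0;0 0 0 0",
)

```text
time_s: 11.62
tcp_pos: [527.4, 84.4, 47.2]
orientation: [0.006, 0.709, 0.705, 0.006]
ft_force: [1.2, 0.1, 0.2]
opening: 91.5
```

```bash
python3 o.py
```

```text
11.625 [527.4  84.4  47.2] [1.2  0.14 0.16] [0.0059 0.7087 0.7055 0.0062] 91.5 [-0.008 -0.004 -0.004 -0.001  0.004 -0.005] [ 5.000e-02 -5.343e+01 -2.165e+01  4.000e-02 -2.600e-01  0.000e+00]
```

Request:
carry_out(
  rows="0.6 0 0 0;0 0 0 0",
)

```text
time_s: 11.88
tcp_pos: [528.5, 90.5, 48.6]
orientation: [0.006, 0.709, 0.705, 0.007]
ft_force: [-0.0, -0.1, 0.2]
opening: 92.0
```

Request:
carry_out(
  rows="0 0 0 0;0 0 0 0;0 0 0 0;0 0 0 0;0 0 0 0;0 0 0 0;0 0 0 0;0 0 0 0",
  gripper=-1,
)

```text
time_s: 12.88
tcp_pos: [529.3, 90.8, 50.1]
orientation: [0.007, 0.709, 0.705, 0.008]
ft_force: [-0.0, 0.3, 1.9]
opening: 56.0
```

Request:
carry_out(
  rows="0 0 -0.5 0;0 0 -1 0;0 0 -1 0;0 0 -1 0;0 0 -0.5 0;0 0 0 0;0 0 0 0;0 0 0 0;0 0 0 0",
)

```text
time_s: 14.0
tcp_pos: [527.7, 90.7, 92.5]
orientation: [0.007, 0.709, 0.705, 0.008]
ft_force: [0.5, 0.4, -1.5]
opening: 56.4
```

Request:
carry_out(
  rows="0 0 0 0;0 0 0 0",
)

```text
time_s: 14.25
tcp_pos: [527.5, 90.6, 92.2]
orientation: [0.007, 0.709, 0.705, 0.007]
ft_force: [-0.1, 0.3, -1.9]
opening: 56.0
```

About 1.8 N, so it's light. Setting it down.

Request:
carry_out(
  rows="0 0.1 1 0;0 0 1 0;0 0 1 0;0 0 0.8 0;0 0 0 0",
)

```text
time_s: 14.88
tcp_pos: [528.7, 90.6, 50.5]
orientation: [0.006, 0.709, 0.705, 0.007]
ft_force: [0.5, 0.6, -2.4]
opening: 56.0
```

Request:
carry_out(
  rows="0 0 0.3 0",
)

```text
time_s: 15.0
tcp_pos: [529.6, 90.7, 49.3]
orientation: [0.006, 0.709, 0.705, 0.007]
ft_force: [-10.2, -3.0, 49.0]
opening: 56.4
```

Contact is firm. I'll relax, then release.

Request:
carry_out(
  rows="0 0 0 0;0 0 0 0",
)

```text
time_s: 15.25
tcp_pos: [530.3, 90.8, 50.5]
orientation: [0.007, 0.709, 0.705, 0.008]
ft_force: [-0.3, -0.6, -2.0]
opening: 56.1
```

Request:
carry_out(
  rows="0 0 0 0;0 0 0 0;0 0 0 0;0 0 0 0;0 0 0 0;0 0 0 0",
  gripper=1,
)

```text
time_s: 16.0
tcp_pos: [530.8, 90.9, 50.6]
orientation: [0.007, 0.709, 0.705, 0.008]
ft_force: [-0.0, 0.0, 0.7]
opening: 91.6
```

Request:
carry_out(
  rows="0 0 -2 0;0 0 -3 0;0 0 -3.5 0;0 0 0 0;-6 -0.4 -0.5 0;-6 -0.4 0 0;-6 -0.4 0 0;-5 -0.4 0 0;-2 0 0 0;0 0 0 0;0 0 0 0",
)

```text
time_s: 17.38
tcp_pos: [508.7, -164.6, 135.6]
orientation: [0.004, 0.708, 0.706, 0.006]
ft_force: [-0.9, 0.0, 0.4]
opening: 92.1
```

```bash
python3 o.py
python3 - <<'E'
from h import *
s=cams.grab_frame("side");save(s,"s4.png",(200,150,380,330),3.3)
E
```

```text
17.375 [ 508.7 -164.6  135.6] [-0.93  0.03  0.38] [0.0044 0.7078 0.7063 0.0064] 92.1 [-0.002  0.007  0.    -0.002 -0.006  0.   ] [-8.400e-01 -5.085e+01 -2.785e+01  3.000e-02 -6.000e-02 -3.000e-02]
```

View pics/s4.png

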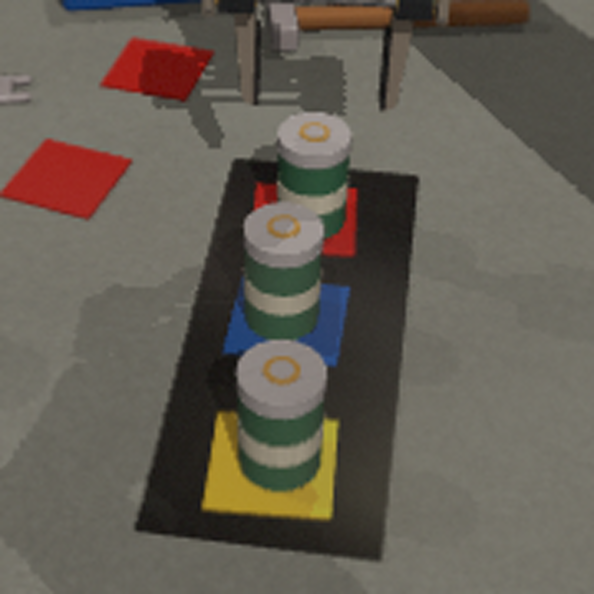

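All three tins stand on their pads, with lids at crop (282,370) on yellow, (284,225) on blue and (314,131) on red. The fingers straddle the red-pad tin, at columns 250 and 390. I'll go down on it.

Request:
carry_out(
  rows="-0.1 0.1 2 0;0 0 3 0;0 0 2.5 0;0 0 1 0;0 0 0 0",
)

```text
time_s: 18.05
tcp_pos: [512.4, -159.9, 48.8]
orientation: [0.005, 0.705, 0.709, 0.007]
ft_force: [-0.6, -0.2, -0.2]
opening: 91.8
```

```bash
python3 o.py
```

```text
18.05 [ 512.4 -159.9   48.8] [-0.56 -0.21 -0.15] [0.0048 0.7052 0.7089 0.0069] 91.8 [ 0.011 -0.006 -0.002  0.     0.002  0.001] [-4.000e-02 -5.368e+01 -2.182e+01  8.000e-02 -2.100e-01  0.000e+00]
```

Request:
carry_out(
  rows="-0.6 -0.2 0.1 0;0 0 0 0",
)

```text
time_s: 18.3
tcp_pos: [511.4, -166.2, 49.2]
orientation: [0.006, 0.705, 0.709, 0.007]
ft_force: [-0.8, -0.2, 0.6]
opening: 91.4
```

Request:
carry_out(
  rows="0 0 0 0;0 0 0 0;0 0 0 0;0 0 0 0;0 0 0 0;0 0 0 0;0 0 0 0;0 0 0 0",
  gripper=-1,
)

```text
time_s: 19.3
tcp_pos: [511.9, -166.7, 50.5]
orientation: [0.007, 0.705, 0.709, 0.008]
ft_force: [-0.0, -0.8, 0.9]
opening: 56.5
```

Request:
carry_out(
  rows="0 0 -0.5 0;0 0 -1 0;0 0 -1 0;0 0 -1 0;0 0 -0.5 0;0 0 0 0;0 0 0 0;0 0 0 0;0 0 0 0",
)

```text
time_s: 20.42
tcp_pos: [510.6, -166.6, 93.0]
orientation: [0.006, 0.705, 0.709, 0.008]
ft_force: [0.0, 0.8, -1.5]
opening: 56.4
```

Request:
carry_out(
  rows="0 0 0 0;0 0 0 0",
)

```text
time_s: 20.68
tcp_pos: [510.3, -166.5, 92.6]
orientation: [0.006, 0.705, 0.709, 0.007]
ft_force: [0.0, 0.5, -1.9]
opening: 56.8
```

This one is also light, so the blue-pad tin is the heaviest. Setting this one down.

Request:
carry_out(
  rows="0 0.1 1 0;0 0 1 0;0 0 1 0;0 0 0.8 0;0 0 0 0",
)

```text
time_s: 21.3
tcp_pos: [511.6, -166.2, 51.0]
orientation: [0.005, 0.705, 0.709, 0.007]
ft_force: [-0.0, -0.9, -1.6]
opening: 56.6
```

Request:
carry_out(
  rows="0 0 0.15 0",
)

```text
time_s: 21.42
tcp_pos: [512.0, -166.3, 50.3]
orientation: [0.005, 0.705, 0.709, 0.007]
ft_force: [-5.5, 2.3, 29.1]
opening: 56.5
```

Down. Relax, release, raise, then over to the blue pad. Its tin now stands near (532,-51).

Request:
carry_out(
  rows="0 0 0 0;0 0 0 0",
)

```text
time_s: 21.68
tcp_pos: [512.6, -166.5, 51.0]
orientation: [0.006, 0.705, 0.709, 0.008]
ft_force: [0.0, -0.1, -2.2]
opening: 56.5
```

Request:
carry_out(
  rows="0 0 0 0;0 0 0 0;0 0 0 0;0 0 0 0;0 0 0 0;0 0 0 0",
  gripper=1,
)

```text
time_s: 22.42
tcp_pos: [513.2, -166.7, 51.5]
orientation: [0.007, 0.705, 0.709, 0.008]
ft_force: [1.0, -1.2, -0.4]
opening: 91.9
```

Request:
carry_out(
  rows="0 0 -2 0;0 0 -3 0;0 0 -3.5 0;0 0 0 0;3 0.5 -0.3 0;3 0.5 0 0;3 0.5 0 0;2.3 0.5 0 0;0 0 0 0;0 0 0 0",
)

```text
time_s: 23.68
tcp_pos: [527.9, -50.8, 136.5]
orientation: [0.004, 0.705, 0.709, 0.006]
ft_force: [0.1, 0.3, 0.2]
opening: 91.7
```

```bash
python3 o.py
```

```text
23.675 [527.9 -50.8 136.5] [0.14 0.25 0.23] [0.0037 0.7054 0.7087 0.0055] 91.7 [ 0.004  0.008  0.004  0.001 -0.007  0.002] [ 6.200e-01 -5.045e+01 -2.770e+01  1.200e-01 -5.000e-02  3.000e-02]
```

Request:
carry_out(
  rows="0 0.2 2 0;0 0 3 0;0 0 2.5 0;0 0 1.2 0;0 0 0 0",
)

```text
time_s: 24.3
tcp_pos: [530.5, -54.8, 46.5]
orientation: [0.004, 0.707, 0.707, 0.005]
ft_force: [-0.3, -0.1, 0.9]
opening: 92.1
```

```bash
python3 o.py
```

```text
24.3 [530.5 -54.8  46.5] [-0.29 -0.14  0.94] [0.0039 0.7068 0.7074 0.0052] 92.1 [-0.006 -0.007 -0.005 -0.001  0.003 -0.003] [ 4.000e-02 -5.347e+01 -2.160e+01  6.000e-02 -2.500e-01 -0.000e+00]
```

Request:
carry_out(
  rows="0.4 0 0 0;0 0 0 0",
)

```text
time_s: 24.55
tcp_pos: [531.4, -51.0, 47.8]
orientation: [0.005, 0.707, 0.707, 0.006]
ft_force: [1.0, 0.4, -0.2]
opening: 92.0
```

Request:
carry_out(
  rows="0 0 0 0;0 0 0 0;0 0 0 0;0 0 0 0;0 0 0 0;0 0 0 0;0 0 0 0;0 0 0 0",
  gripper=-1,
  newtons=40,
)

```text
time_s: 25.55
tcp_pos: [532.5, -50.9, 49.4]
orientation: [0.006, 0.707, 0.707, 0.007]
ft_force: [-0.3, -0.8, 1.5]
opening: 55.0
```

Request:
carry_out(
  rows="0 0 -0.5 0;0 0 -1 0;0 0 -1.5 0;0 0 -2 0;0 0 -2 0;0 0 -2 0;0 0 -2 0;0 0 -1.5 0;0 0 -0.8 0;0 0 -0.4 0;0 0 0 0;0 0 0 0",
)

```text
time_s: 27.05
tcp_pos: [526.7, -50.7, 194.0]
orientation: [0.004, 0.707, 0.707, 0.005]
ft_force: [-0.4, 0.2, -6.3]
opening: 55.1
```

Request:
carry_out(
  rows="0 0 0 0;0 0 0 0",
)

```text
time_s: 27.3
tcp_pos: [526.2, -50.7, 193.0]
orientation: [0.003, 0.707, 0.707, 0.005]
ft_force: [-0.7, -1.1, -5.3]
opening: 55.0
```

```bash
python3 o.py
python3 - <<'E'
from h import *
s=cams.grab_frame("side");save(s,"s5.png",(180,60,380,330),2.2)
E
```

```text
27.3 [526.2 -50.7 193. ] [-0.74 -1.13 -5.29] [0.0032 0.7068 0.7074 0.0047] 55.0 [-0.     0.003  0.002  0.001  0.    -0.001] [ -0.   -51.36 -33.13   0.08  -0.06   0.  ]
```

View pics/s5.png

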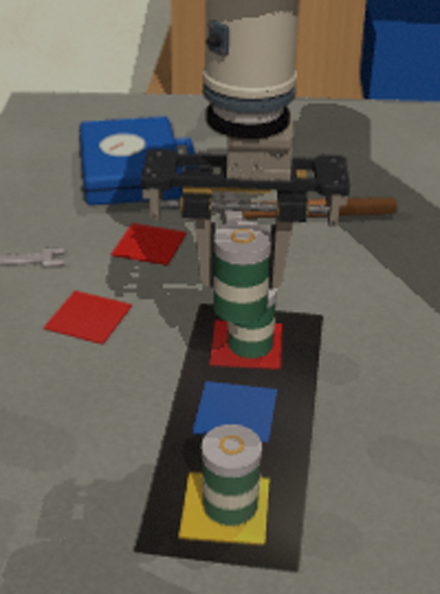

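The blue-pad tin is held upright with its underside at about 150 mm. The other two stand on yellow (232,480) and red (250,340), and the blue pad is bare. Handing in.

```bash
python3 -c "
from workcell import r
print(r.job_done())"; python3 o.py
```

```text
the job is handed in; nothing more can be done
None
the job is handed in; nothing more can be done
```

The heaviest tin is the one from the blue pad. The gripper is holding it upright, its underside about 150 mm above the worktop, and the job is handed in at 27.3 s on the robot's clock.

- **Hefting:** I lifted the tins in the order blue, yellow, red, each about 4 cm. They read about 6.5 N, 1.8 N and 1.8 N, or roughly 0.67, 0.18 and 0.18 kg. Each went back on its own pad, and then I lifted the blue-pad tin again.
- **Last checks:** Joint speeds were near zero and the grip (set to 40 N) was steady at a 55 mm opening. The side picture showed the other two tins standing on the yellow and red pads. The last force reading was 5.3 N, below the 6.3–6.8 N seen earlier; the sensor varies by about 1 N, so I take that as noise.
- **Not perfect:** The tool stayed tilted by up to about 1.5°, and under 1° at the end. Setting down the yellow and red tins pressed them onto their pads with brief pushes of about 49 N and 29 N. That force passed through the tin being held, and the wrist force stayed well under its 120 N limit.

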